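# Set the guarded air valve

### The job

Pry up the steel cover on the sloping air console with the blade of the scraper and swing the cover right back, then lay the scraper flat on the bench. Then turn the valve handle under the cover until its pointer lines up with the setting tab on the dial, and let go. Keep the fingers off the cover while it is still nearly shut, do not shift the setting tab, and leave the other things on the bench where they are.

Things in the scene. Friction and masses are not known exactly. Their poses are not given: they have to be found in the camera images.
- scraper: Flat scraper lying on the bench: wooden handle 110 mm long, 24 wide, 26 high; steel blade 22 mm wide, 3 thick; 0.12 kg. x points along it to the blade, z up. Origin: on the handle's underside, 35 mm behind the handle's front end (a good gripping place). Handle from x = -75 to +35 mm, square blade tip at x = +100; blade mid-plane 13 mm above the underside.
- panel: Sloping panel on top of the grey air console (fixed, 150 mm wide), plane, 165 mm long, rising 25 degrees away from the robot. Origin: middle of its lower front edge, 135 mm above the bench; x up the slope, y left along the edge, z out of the panel. In this frame (mm): lip of the shut cover at x = 20, cover hinge along y at x = 147, z = 3, valve axis along z at x = 80, y = 0.
- hood: Steel sheet cover over the valve handle: box open below, 127 mm along the slope, 120 wide, 50 high, walls 3. Frame on the hinge line, parallel to the panel's when shut. Front wall at its x = -127 to -124, inside of the top at z = +47 mm. The front wall stops 9 mm above the panel: a slot as wide as the cover for the blade (sides inside at y = +-57); sides and back stop at 5 mm.
- lip (a point): Middle of the lower edge of the cover's front wall, 9 mm above the panel when shut: the edge to pry under.
- cover (a joint): Cover angle, rad: 0 shut, grows as the front lip rises, stop at 2.1 (folded right back). Friction hinge of about 0.22 N m: the cover (0.2 kg) stays where it is left.
- lever: Valve handle under the cover: steel grip bar 45 mm long, 12 thick, standing 14 to 40 mm above the panel, centred on the valve axis, with a narrow pointer (9 mm wide, low) reaching 44 mm from the axis. Origin on the valve axis, 10 mm above the panel; x along the bar to the pointer's end, z out of the panel.
- valve (a joint): Valve angle, rad: at 0 (shut) the pointer points along the panel's -y; grows anticlockwise seen facing the panel; at pi/2 the pointer points up the slope. Stop at 1.9. Starts between 0 and 0.35; friction of about 0.15 N m, stays where it is left.
- tab: Setting tab: a flat dark steel strip lying on the dial under the handle, 7 mm wide, ending in a small upturned block (7 mm wide, 9 mm high) 47 to 53 mm from the valve axis. Origin on the valve axis, 1 mm above the panel, x towards the block. It is clamped stiffly and marks the wanted opening.
- setting (a joint): Angle of the setting tab, rad, with the same zero and sense as valve (0.8 to 1.45).
- brush: Bystander: a hand brush lying on the bench, origin under its middle.
- wrench: Bystander: a wrench lying on the bench, origin under its middle.
- spray_can: Bystander: a spray can, 56 mm across, 170 mm high, origin under its middle.
- jar: Bystander: a glass jar 64 mm across, 85 mm high, origin under its middle.
- flange: Bystander: a steel ring 84 mm across, 16 mm high, origin under its middle.
- mug: Bystander: a white mug 80 mm across, 90 mm high, origin under its middle.
- tab_end (a point): Top of the setting tab's upturned block, 50 mm from the valve axis, 10 mm above the panel.
Not all that is in view belongs to the job. Several things look just like the scraper: the one meant starts farthest to the robot's right.

How it is judged:
On the way, in this order (a step that is already met when the one before it is completed fails the run):
1. the cover is pried up past 0.35 rad by the scraper (value of joint cover above 0.35 rad and contact force between scraper and hood above 0.3 N), for 0.05 s.
2. the cover is swung back past 1.75 rad and the scraper lies flat on the bench, let go, with the valve not yet at its setting (value of joint cover above 1.75 rad and height (world z) of scraper below 0.008 m and angle between scraper's own z axis and vertical below 0.1 rad and contact force between the fingers and scraper below 0.1 N and angle between the x axis of lever and the x axis of tab, either way round above 0.12 rad), for 0.1 s.
3. the pointer is lined up with the tab (angle between the x axis of lever and the x axis of tab, either way round below 0.08 rad), for 0.2 s.
At the end, for the whole second after the job is handed in: The pointer of the valve handle lies within 0.08 rad (4.5 degrees) of the setting tab and is at rest, the cover stands open past 1.75 rad, the scraper lies flat on the bench at rest (underside within 8 mm of the bench, tilted less than 0.1 rad) (angle between the x axis of lever and the x axis of tab, either way round below 0.08 rad and value of joint cover above 1.75 rad and height (world z) of scraper below 0.008 m and angle between scraper's own z axis and vertical below 0.1 rad and linear speed of scraper below 0.02 m/s and velocity of joint valve between -0.05 and 0.05 rad/s); the robot touches nothing.
It fails at once if the fingers touch the cover while it is open less than 0.3 rad (value of joint cover below 0.3 rad and contact force between the fingers and hood above 0.5 N).
It fails at once if the setting tab's end is shifted by more than 3 mm (distance of tab_end from where it was at the start of the episode above 0.003 m).
It fails at once if a bystander is moved more than 30 mm or knocked over (distance of any of brush, wrench, spray_can, jar, flange, mug from where it was at the start of the episode above 0.03 m or angle between any of spray_can, jar, mug's own z axis and vertical above 0.6 rad).
It also fails if it takes over 72 s, if anything falls off the work surface, if the arm or the gripper's body presses on something with over 40 N, if the wrist force passes 120 N, or if a joint passes its speed limit or range.

### The arm

A 7-joint arm with a two-finger parallel gripper is mounted at the origin on the work surface. World frame = base frame: x ahead of the robot, y to its left, z up, the work surface at z = 0. Lengths are in m, angles in rad, forces in N, time in s.
With the tool pointing down it reaches from about 0.35 to 0.9 m from the base axis. Payload 8.1 kg.
Tool frame: the origin (TCP) lies at the very end of the fingers, on their centre line; the grasp point (between the pads) lies 19 mm behind it; z points along the fingers, y is the line along which they close (so a half turn about z gives the same grasp; the last joint's range is limited). The gripper opens to 92 mm and grips with 3 to 60 N. Pads are 19 mm wide; open, the fingers measure 130 mm over their backs; the gripper's body (75 mm by 190 mm) begins 47 mm behind the grasp point.
Start: joints at [1.006, 0.434, 0.025, 1.573, -0.012, 1.134, -0.075], TCP at [0.278, -0.56, 0.227] pointing down, gripper open.
Joint ranges: [-2.62, 2.62], [-0.44, 2.09], [-1.27, 1.32], [0.08, 2.57], [-1.32, 4.46], [0.12, 2], [-2.74, 2.74]. Speed limits (rad/s): [2.22, 2.22, 3.01, 3.01, 3.14, 3.14, 3.14].

### API

Orientations are given as a rotation vector (axis times angle).
In Python, from cell import observe, get_image, sign_off, find_in, trace, place_of gives the robot as it stands. The module is installed in compiled form; this text tells all that it offers.
- The arm moves only by the shell command python3 -m handwheel 'ROWS' [OPENING] [FORCE]. ROWS is JSON, a list of rows, each a list of 6 numbers: the shift along the tool's x, y, z each as a share of 0.02 m, from -1 to 1, then the turn, a rotation vector about the tool's x, y, z each as a share of 4 degrees, from -1 to 1. A call has 1 to 8 rows; each row shifts and turns the commanded pose from where the row before left it, along the tool's axes as they then stand; what a row does not reach is not made up. A row lasts 1/12 s, in which the tool goes at most 41.7 mm and 7.16 degrees, less where a joint would pass 70% of its speed; a pose out of reach is approached as far as the arm can. A call with a number of a shift or a turn outside -1 to 1 is refused whole. A call with a gripper value outside its range is refused whole. OPENING is the opening, from 0 (shut) to 1 (fully open), set as the call begins (- or left out, the last holds). The fingers move at their own pace and stop on an object; FORCE is the grip in N (left out, the last holds). Time passes only in rows, so rows that do not move let the fingers close. It gives the time, the measured TCP pose, the force, the opening and the grip force at its end, in the units of the state.
- observe(): the state, without advancing time (a new reading comes with each control period).
- get_image(name): name is "scene" or "top" or "wrist"; returns a dict with "image" (400x640x3 uint8, red, green, blue), "fx", "fy", "cx", "cy" (pixels), "position" and "orientation" of the camera in the world. Camera axes: x right, y down, z forward; pixel columns grow to the right and rows downward; lengths in m; the calibration is good to about 2 mm. A picture is of the moment at which its call begins. There is no depth.
- sign_off(): hands the job in; it is judged then, once.
Trained networks look in the newest picture that a camera, given by its name, has taken for a name from the list of things; names that differ only in an ending like _2 or _b are one class to them, and where a whole thing is asked for, a point or a joint stands for the part that bears it (a point fixed in the world has none). Each returns a list of dicts, best first, with "score" (0 to 1); they miss things now and then, are a little off and sometimes report something else, mostly with a low value. They report only what shows in the picture. A call takes as long as a camera call. They do not tell look-alikes from the thing itself.
- find_in(label, camera): "rect" ([centre column, centre row, width, height] as shares, 0 to 1, of the picture: columns of its width, rows of its height, round what is visible of it).
- trace(label, camera): "region" (400x640 bool, what is visible of it) and "rect" ([centre column, centre row, width, height] as shares, 0 to 1, of the picture: columns of its width, rows of its height, round what is visible of it).
- place_of(label, camera): "point" ([column, row] as shares, 0 to 1, of the picture: columns of its width, rows of its height: a listed point, or the origin of a listed thing).
The state is a dict: "clock": time; "joints": joint angles; "dq": joint speeds; "joint_efforts": joint torques, N m; "position": TCP position; "ee_rot": TCP orientation; "force": force on the tool from outside, world axes, zero at the start; "ft_torque": the same for the moment, N m; "width": opening from 0.0 (shut) to 1.0 (fully open); "gripper_force": force on a finger pad.
Only numpy, scipy, OpenCV 4.12 (cv2) and the standard library are available. Lean on these libraries where they do the work, as an engineer would, in place of code of your own. Each camera call takes 0.05 s, during which the arm holds its last target. There are 200 camera calls.

## Working session

There is one attempt and no reset: what is moved stays moved. The work goes in short steps, Python scripts to look and compute and a shell command to move; the robot and the scene stay as the last step left them, time stands still between calls to the robot, and variables do not carry over. Pictures are saved under pics/ and viewed, at most 12 in all, crops included, and the job is handed in when it is done.

```bash
mkdir -p pics; cat > h.py <<'E'
import numpy as np, cv2
from cell import *
from scipy.spatial.transform import Rotation as R
def cam(n):
    c=get_image(n); return c
def Rm(o):
    o=np.array(o,float)
    return o if o.shape==(3,3) else (R.from_rotvec(o).as_matrix() if o.size==3 else R.from_quat(o).as_matrix())
def ray(c,u,v):  # pixels
    d=np.array([(u-c['cx'])/c['fx'],(v-c['cy'])/c['fy'],1.]); d=Rm(c['orientation'])@d
    return np.array(c['position']),d/np.linalg.norm(d)
def onz(c,u,v,z):
    p,d=ray(c,u,v); return p+d*(z-p[2])/d[2]
def proj(c,P):
    q=Rm(c['orientation']).T@(np.array(P)-np.array(c['position'])); return np.array([c['fx']*q[0]/q[2]+c['cx'],c['fy']*q[1]/q[2]+c['cy']])
def tri(rs):
    A=np.zeros((3,3));b=np.zeros(3)
    for p,d in rs:
        M=np.eye(3)-np.outer(d,d);A+=M;b+=M@p
    return np.linalg.solve(A,b)
def save(c,n): cv2.imwrite('pics/'+n+'.png',c['image'][:,:,::-1])
E
python3 - <<'E'
from h import *
for n in ['scene','top']:
    c=cam(n); save(c,n+'0'); print(n,c['fx'],c['cx'],c['cy'],c['position'],c['orientation'])
    for l in ['scraper','panel','hood','lip','brush','wrench','spray_can','jar','flange','mug']:
        for r in place_of(l,n)[:4]:
            u,v=r['point'][0]*640,r['point'][1]*400
            print(l,round(r['score'],2),round(u),round(v),onz(c,u,v,0.135 if l in('panel','hood','lip') else 0.0).round(3))
print(observe())
E
```

```text
scene 406.96306109889906 323.0934543322683 193.93928683394887 [1.40884931 0.61292983 0.79298144] [-1.15638751 -2.10987218  1.15887804]
scraper 0.67 319 190 [ 0.339 -0.084  0.   ]
scraper 0.66 251 190 [ 0.474 -0.294  0.   ]
scraper 0.46 379 208 [0.326 0.155 0.   ]
scraper 0.43 410 255 [0.496 0.339 0.   ]
panel 0.88 308 205 [0.604 0.054 0.135]
hood 0.7 279 211 [0.675 0.001 0.135]
lip 0.68 304 204 [0.606 0.041 0.135]
lip 0.38 411 257 [0.658 0.391 0.135]
brush 0.75 409 254 [0.493 0.335 0.   ]
wrench 0.7 259 203 [ 0.525 -0.213  0.   ]
spray_can 0.63 218 239 [ 0.745 -0.191  0.   ]
flange 0.9 193 212 [ 0.688 -0.367  0.   ]
mug 0.96 447 305 [0.625 0.493 0.   ]
top 437.7501122309823 315.0395804856241 196.24814208408452 [0.37351721 0.05012613 1.47694925] [-2.13967547  2.15677489 -0.13763075]
scraper 0.86 429 229 [ 0.459 -0.324  0.   ]
scraper 0.62 286 267 [0.337 0.158 0.   ]
panel 0.63 315 174 [0.624 0.059 0.135]
hood 0.97 310 131 [0.763 0.072 0.135]
lip 0.47 439 166 [ 0.649 -0.328  0.135]
lip 0.27 311 131 [0.765 0.069 0.135]
brush 0.78 234 220 [0.496 0.334 0.   ]
spray_can 0.56 388 143 [ 0.75
[... 168 characters left out ...]
.   ]
{'clock': 1.1, 'joints': array([ 1.00637437,  0.43452219,  0.02501688,  1.57322897, -0.01157951,
        1.13397529, -0.07509121]), 'dq': array([-0.00079836,  0.00049643, -0.00114065,  0.00208846,  0.00149143,
        0.00062464,  0.000817  ]), 'joint_efforts': array([-7.07306408e-04, -6.67683220e+01,  9.83604603e-01, -3.14805651e+01,
       -6.07957877e-02,  3.27316986e-02,  4.26982388e-05]), 'position': array([ 0.27845075, -0.55955192,  0.22671702]), 'ee_rot': array([ 3.05821729e+00,  7.18866634e-01, -5.20449893e-05]), 'force': array([-0.49488189, -0.12596782, -0.19653787]), 'ft_torque': array([ 0.00601347, -0.01600812,  0.0196069 ]), 'gripper_force': 0.0, 'width': 1.002073509264835}
```

View pics/scene0.png

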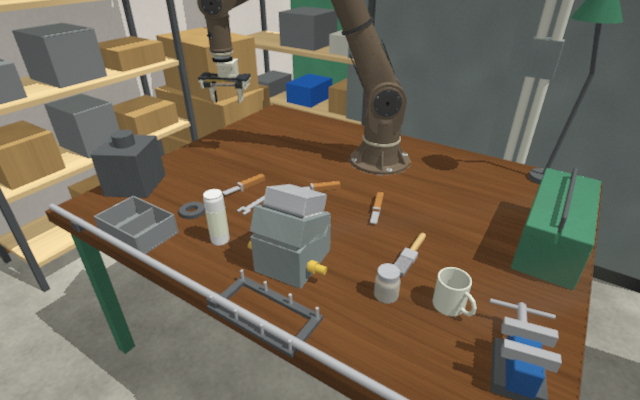

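View pics/top0.png

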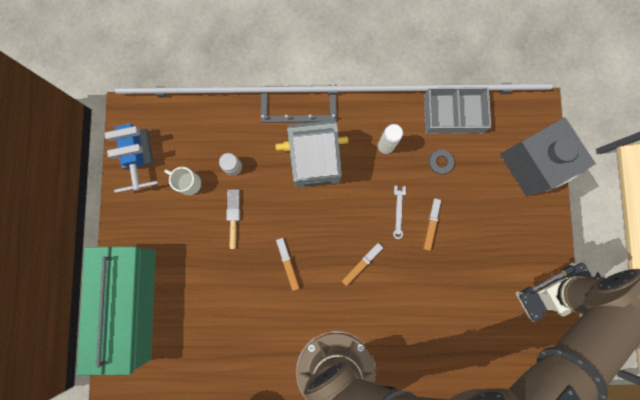

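The top view shows three scrapers. The rightmost (smallest y) has its blade at about (435,208) and handle at about (431,237), and the blade points away from the robot. The console is at about (315,155) with the cover shut and lip side towards the robot. Next I fit models of the scraper and the hood to the network masks.

```bash
cat >> h.py <<'E'
from scipy.optimize import minimize
import itertools
def box(a,b): return np.array(list(itertools.product(*zip(a,b))))
def pose2(x,y,yaw,z,pitch=0):
    return R.from_euler('ZY',[yaw,-pitch]).as_matrix(), np.array([x,y,z])
def sil(c,parts,Rw,t):
    m=np.zeros((1600,2560),np.uint8)
    for P in parts:
        uv=np.array([proj(c,Rw@p+t) for p in P])*4+2
        cv2.fillConvexPoly(m,cv2.convexHull(uv.astype(np.int32)),1)
    return cv2.resize(m.astype(np.float32),(640,400),interpolation=cv2.INTER_AREA)
def fit(obs,parts,x0,z,pitch=0,s=(.01,.01,.1)):
    def f(q):
        Rw,t=pose2(*q,z,pitch); e=0
        for c,m in obs:
            p=sil(c,parts,Rw,t); e+=1-np.minimum(p,m).sum()/np.maximum(p,m).sum()
        return e/len(obs)
    sim=np.array([x0]+[np.array(x0)+np.eye(3)[i]*s[i] for i in range(3)])
    r=minimize(f,x0,method='Nelder-Mead',options=dict(initial_simplex=sim,xatol=2e-4,fatol=1e-4,maxiter=150)); return r.x,r.fun
SCR=[box((-.075,-.012,0),(.035,.012,.026)),box((.035,-.011,.0115),(.1,.011,.0145))]
c25,s25=np.cos(np.radians(25)),np.sin(np.radians(25))
# hood corners in panel frame
HOOD=[box((.020,-.06,.008),(.147,.06,.053))]
def masks(l,n,near,k=40):
    out=None
    for r in trace(l,n):
        u,v=r['rect'][0]*640,r['rect'][1]*400
        if np.hypot(u-near[0],v-near[1])<k and out is None: out=r['region'].astype(np.float32); print(l,n,round(r['score'],2),out.sum(),[round(u),round(v)])
    return out
E
python3 - <<'E'
from h import *
ct=cam('top');cs=cam('scene')
H=[(ct,masks('hood','top',(315,155))),(cs,masks('hood','scene',(290,210)))]
S=[(ct,masks('scraper','top',(432,225),15)),(cs,masks('scraper','scene',(243,185),15))]
H=[o for o in H if o[1] is not None];S=[o for o in S if o[1] is not None]
for sub in [H]+[[h] for h in H]:
    print('panel',fit(sub,HOOD,[.62,.06,.05],.135,np.radians(25)))
for sub in [S]+[[h] for h in S]:
    print('scr',fit(sub,SCR,[.47,-.325,-.15],0))
E
```

```text
hood top 0.97 1840.0 [316, 153]
hood scene 0.77 1510.0 [296, 200]
scraper top 0.97 361.0 [432, 227]
scraper scene 0.57 297.0 [245, 185]
panel (array([0.61453377, 0.05164237, 0.10871404]), np.float64(0.08773517608642578))
panel (array([0.61528707, 0.05059975, 0.11872675]), np.float64(0.05265766382217407))
panel (array([0.61283677, 0.05241628, 0.13426482]), np.float64(0.10490161180496216))
scr (array([ 0.45953664, -0.32555394, -0.27005416]), np.float64(0.1796213984489441))
scr (array([ 0.46217831, -0.32723241, -0.26422131]), np.float64(0.2032361626625061))
scr (array([ 0.45801962, -0.32568585, -0.25895277]), np.float64(0.1499362587928772))
```

```bash
cat >> h.py <<'E'
def down(yaw,tilt=0):
    """tool x along yaw, z down; tilt>0 tips tool x upward (about its y)"""
    ca,sa=np.cos(yaw),np.sin(yaw)
    Rw=np.array([[ca,sa,0],[sa,-ca,0],[0,0,-1.]])
    return Rw@R.from_euler('y',tilt).as_matrix()
def plan(P,Rw=None,order='t'):
    o=observe();R0=R.from_rotvec(o['ee_rot']).as_matrix()
    if Rw is None: Rw=R0
    rot=R.from_matrix(R0.T@Rw).as_rotvec()/np.radians(4)
    d=np.array(P)-o['position']
    print('t=%.1f'%o['clock'],'pos',o['position'].round(4),'shift first',(R0.T@d/.02).round(2),'| shift after turn',(Rw.T@d/.02).round(2),'| turn',rot.round(2),'F',o['force'].round(1),'w',round(o['width'],3),'gf',round(o['gripper_force'],1))
E
python3 - <<'E'
from h import *
plan((.461,-.326,.15),down(-.265))
E
```

```text
t=1.4 pos [ 0.2785 -0.5595  0.2267] shift first [13.37 -6.39  3.84] | shift after turn [  5.75 -13.66   3.84] | turn [ 0.   -0.   10.41] F [0.1 0.8 0.7] w 1.003 gf 0.0
```

```bash
python3 -m handwheel '[[0.95,-0.46,0.27,0,0,0],[0.95,-0.46,0.27,0,0,0],[0.95,-0.46,0.27,0,0,0],[0.95,-0.46,0.27,0,0,0],[0.95,-0.46,0.27,0,0,0],[0.95,-0.46,0.27,0,0,0],[0.95,-0.46,0.27,0,0,0]]' 1 >/dev/null; python3 -m handwheel '[[0.96,-0.46,0.27,0,0,0],[0.96,-0.46,0.27,0,0,0],[0.96,-0.46,0.27,0,0,0],[0.96,-0.46,0.27,0,0,0],[0.96,-0.46,0.27,0,0,0],[0.96,-0.46,0.27,0,0,0],[0.96,-0.46,0.27,0,0,0]]' >/dev/null
python3 -m handwheel '[[0,0,0,0,0,1],[0,0,0,0,0,1],[0,0,0,0,0,1],[0,0,0,0,0,1],[0,0,0,0,0,1]]' >/dev/null;python3 -m handwheel '[[0,0,0,0,0,1],[0,0,0,0,0,1],[0,0,0,0,0,1],[0,0,0,0,0,1],[0,0,0,0,0,1],[0,0,0,0,0,0.4],[0,0,0,0,0,0]]'
python3 - <<'E'
from h import *
c=cam('wrist');save(c,'w1');print(c['position'],observe()['position'])
m=masks('scraper','wrist',(320,200),300)
if m is not None: print(fit([(c,m)],SCR,[.461,-.326,-.265],0))
plan((.461,-.326,.15),down(-.265))
E
```

```text
clock: 3.57
position: [0.4605, -0.3251, 0.1512]
ee_rot: [3.114, -0.414, -0.0]
force: [0.4, -0.8, -1.0]
width: 1.0
gripper_force: 0.0
[ 0.54074932 -0.34727006  0.30923339] [ 0.4605285  -0.32508364  0.15114268]
scraper wrist 0.96 3598.0 [319, 174]
(array([ 0.4621735 , -0.32271955, -0.25904217]), np.float64(0.048307716846466064))
t=3.7 pos [ 0.4605 -0.3251  0.1512] shift first [0.03 0.04 0.06] | shift after turn [0.03 0.04 0.06] | turn [ 0.   -0.    0.04] F [-0.4  1.4 -0.8] w 1.001 gf 0.0
```

View pics/w1.png

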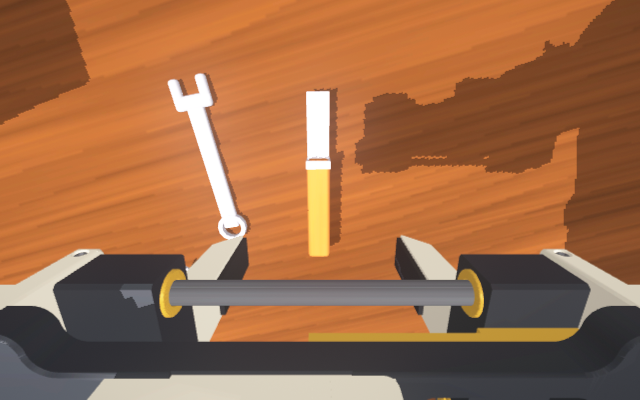

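The wrist view shows the scraper at columns 307–330, rows 92–255, aligned with the fingers. The wrench ring is at (232,225), clear of the left finger. I'll descend and grip.

```bash
python3 -m handwheel '[[0,-0.1,0.9,0,0,0],[0.07,-0.05,1,0,0,0],[0,0,1,0,0,0],[0,0,1,0,0,0],[0,0,1,0,0,0],[0,0,1,0,0,0],[0,0,0.8,0,0,0],[0,0,0.6,0,0,0]]' 0.7 >/dev/null; python3 -m handwheel '[[0,0,0,0,0,0],[0,0,0,0,0,0]]' ; python3 -m handwheel '[[0,0,0,0,0,0],[0,0,0,0,0,0],[0,0,0,0,0,0],[0,0,0,0,0,0],[0,0,0,0,0,0],[0,0,0,0,0,0]]' 0 60
```

```text
clock: 4.5
position: [0.4624, -0.3226, 0.0049]
ee_rot: [-3.114, 0.413, 0.001]
force: [-0.1, 1.2, 0.3]
width: 0.7
gripper_force: 0.0
clock: 5.0
position: [0.4627, -0.3227, 0.0054]
ee_rot: [3.114, -0.414, 0.001]
force: [-0.4, -0.3, -0.5]
width: 0.311
gripper_force: 0.0
```

```bash
cat >> h.py <<'E'
PAN=[.6148,.051,.115]
def panel(): return pose2(*PAN,.135,np.radians(25))
def tip(xp,zp,rel=0,yp=0,off=(0,0,.005)):
    """TCP pose placing blade tip mid-plane at panel (xp,yp,zp), blade pitched rel rad above panel slope"""
    Rp,t=panel(); Rs=Rp@R.from_euler('y',-rel).as_matrix()
    P=Rp@np.array([xp,yp,zp])+t - Rs@np.array([.1,0,.013]) + Rs@np.array(off)
    return P,Rs@np.diag([1,-1,-1.])
def hoodpt(hx,hz,th):
    c,s=np.cos(th),np.sin(th); return .147+hx*c+hz*s, .003-hx*s+hz*c
E
python3 -m handwheel '[[0,0,0,0,0,0],[0,0,0,0,0,0],[0,0,-0.5,0,0,0],[0,0,-1,0,0,0],[0,0,-1,0,0,0],[0,0,-1,0,0,0],[0,0,-1,0,0,0],[0,0,-1,0,0,0]]'
python3 -m handwheel '[[0,0,-1,0,0,0],[0,0,-1,0,0,0],[0,0,-1,0,0,0],[0,0,-1,0,0,0],[0,0,0,0,0,0]]'
python3 - <<'E'
from h import *
plan(*tip(-.03,.03))
E
```

```text
clock: 5.67
position: [0.4623, -0.3225, 0.1166]
ee_rot: [3.114, -0.414, -0.0]
force: [0.3, -0.2, -1.2]
width: 0.257
gripper_force: 60.0
clock: 6.08
position: [0.4642, -0.3237, 0.1996]
ee_rot: [3.112, -0.414, 0.009]
force: [1.0, -0.5, -0.8]
width: 0.257
gripper_force: 60.0
t=6.1 pos [ 0.4642 -0.3237  0.1996] shift first [ -3.56 -17.7    4.93] | shift after turn [  0.86 -17.75   5.9 ] | turn [ 1.22  6.09 -5.34] F [ 1.  -0.5 -0.8] w 0.257 gf 60.0
```

```bash
python3 -m handwheel '[[-0.2,-0.98,0,0,0,0],[-0.2,-0.98,0,0,0,0],[-0.2,-0.98,0,0,0,0],[-0.2,-0.98,0,0,0,0],[-0.2,-0.98,0,0,0,0],[-0.2,-0.98,0,0,0,0]]' >/dev/null
python3 -m handwheel '[[-0.2,-0.98,0,0,0,0],[-0.2,-0.98,0,0,0,0],[-0.2,-0.98,0,0,0,0],[-0.2,-0.98,0,0,0,0],[-0.2,-0.98,0,0,0,0],[-0.2,-0.98,0,0,0,0]]' >/dev/null
python3 -m handwheel '[[-0.2,-0.98,0,0,0,0],[-0.2,-0.98,0,0,0,0],[-0.2,-0.98,0,0,0,0],[-0.2,-0.98,0,0,0,0],[-0.2,-0.98,0,0,0,0],[-0.2,-0.98,0,0,0,0]]' >/dev/null
python3 -m handwheel '[[0,0,0,0.2,1,-0.88],[0,0,0,0.2,1,-0.88],[0,0,0,0.2,1,-0.88],[0,0,0,0.2,1,-0.88],[0,0,0,0.2,1,-0.88],[0,0,0,0.2,1,-0.88],[0,0,0,0,0,0]]'
python3 - <<'E'
from h import *
plan(*tip(-.03,.03))
for n in ['wrist','scene','top']:
    c=cam(n);save(c,n+'2')
    for l in ['lip','panel','hood']:
        for r in place_of(l,n)[:2]:
            u,v=r['point'][0]*640,r['point'][1]*400
            Rp,t=panel(); q={'lip':(.02,0,.009),'panel':(0,0,0),'hood':(.147,0,.003)}[l]
            print(n,l,round(r['score'],2),u.__round__(1),v.__round__(1),'pred',proj(c,Rp@np.array(q)+t).round(1))
    m=masks('hood',n,(320,200),300)
    if m is not None:print(fit([(c,m)],HOOD,PAN,.135,np.radians(25)))
E
```

```text
clock: 8.17
position: [0.4816, 0.0357, 0.1934]
ee_rot: [-3.041, -0.171, -0.654]
force: [-1.0, -0.6, -2.0]
width: 0.253
gripper_force: 60.0
t=8.2 pos [0.4816 0.0357 0.1934] shift first [-1.6   0.01  4.4 ] | shift after turn [-1.66  0.    4.38] | turn [-0.02  0.18 -0.04] F [-1.  -0.6 -2. ] w 0.253 gf 60.0
wrist lip 0.59 314.7 67.1 pred [320.2  66. ]
wrist hood 0.73 94.3 200.1 pred [ 319.3 -130.9]
hood wrist 0.93 12336.0 [316, 37]
(array([0.612291  , 0.05430672, 0.09949657]), np.float64(0.013078749179840088))
scene lip 0.57 307.5 203.6 pred [303.2 204.1]
scene panel 0.58 309.1 206.2 pred [305.6 206.4]
scene hood 0.88 280.6 211.1 pred [280.9 211.4]
hood scene 0.76 1552.0 [294, 201]
(array([0.61115649, 0.0545682 , 0.08656794]), np.float64(0.10169357061386108))
top panel 0.62 312.7 176.9 pred [317.4 177.4]
top hood 0.75 311.2 131.4 pred [312.  130.7]
top hood 0.39 187.7 184.6 pred [312.  130.7]
hood top 0.96 1833.0 [315, 154]
(array([0.61559124, 0.04978572, 0.11396178]), np.float64(0.05271691083908081))
```

View pics/wrist2.png

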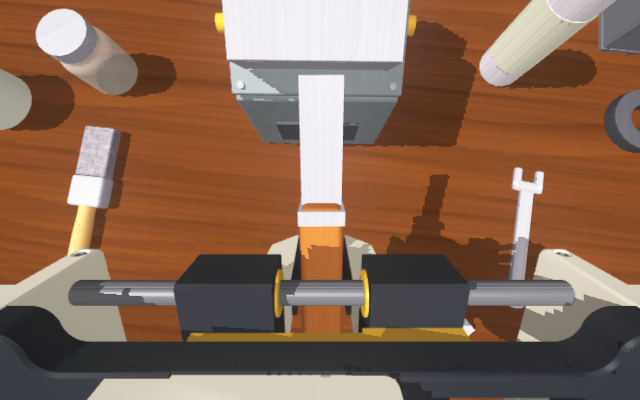

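The wrist view shows the blade straight in the grip, tip at (321,75), with the cover's front edge at rows 62–68 beyond it. The close hood fit puts the panel at (0.612, 0.054), yaw 0.10.

```bash
sed -i 's/^PAN=.*/PAN=[.6128,.0537,.101]/' h.py
python3 - <<'E'
from h import *
c=get_image('wrist')
o=observe();R0=R.from_rotvec(o['ee_rot']).as_matrix()
Rs=R0@np.diag([1,-1,-1.]);S0=o['position']-Rs@np.array([0,0,.005])
for q in [(.1,.011,.013),(.1,-.011,.013),(.035,.012,.026),(.035,-.012,.026)]: print(proj(c,S0+Rs@np.array(q)).round(1))
Rp,t=panel();print('tip in panel',(Rp.T@(S0+Rs@[.1,0,.013]-t)).round(4))
plan(*tip(-.01,.0045))
E
```

```text
[297.3  74. ]
[342.5  73.9]
[296.8 208.8]
[343.5 208.8]
tip in panel [ 0.0089 -0.0033  0.1156]
t=9.0 pos [0.4853 0.0368 0.1951] shift first [-0.88 -0.16  5.63] | shift after turn [-0.94 -0.2   5.62] | turn [-0.11  0.17  0.1 ] F [-0.3 -0.6 -1.4] w 0.256 gf 60.0
```

```bash
python3 -m handwheel '[[-0.95,-0.18,0,-0.1,0.17,0.1],[-0.25,0,0.5,0,0,0],[0,0,1,0,0,0],[0,0,1,0,0,0],[0,0,1,0,0,0],[0,0,1,0,0,0],[0,0,0.8,0,0,0],[0,0,0.2,0,0,0]]' >/dev/null
python3 -m handwheel '[[0,0,0,0,0,0],[0,0,0,0,0,0]]'
python3 - <<'E'
from h import *
plan(*tip(-.01,.0045)); plan(*tip(.042,.0045))
c=get_image('wrist');save(c,'w3')
m=masks('hood','wrist',(320,100),300)
print(fit([(c,m)],HOOD,PAN,.135,np.radians(25)))
c=get_image('scene');im=cv2.resize(c['image'][150:290,220:400],(720,560),interpolation=cv2.INTER_CUBIC);cv2.imwrite('pics/s3.png',im[:,:,::-1])
E
```

```text
clock: 9.8
position: [0.5015, 0.0392, 0.1025]
ee_rot: [-3.049, -0.154, -0.674]
force: [0.1, -0.8, -1.8]
width: 0.252
gripper_force: 60.0
t=9.8 pos [0.5015 0.0392 0.1025] shift first [ 0.27 -0.17  1.07] | shift after turn [ 0.27 -0.16  1.07] | turn [0.1  0.02 0.02] F [ 0.1 -0.8 -1.8] w 0.252 gf 60.0
t=9.8 pos [0.5015 0.0392 0.1025] shift first [ 2.87 -0.16  1.06] | shift after turn [ 2.87 -0.16  1.07] | turn [0.1  0.02 0.02] F [ 0.1 -0.8 -1.8] w 0.252 gf 60.0
hood wrist 0.65 1015.0 [314, 4]
(array([0.6121969 , 0.05372734, 0.1034895 ]), np.float64(0.13880884647369385))
```

View pics/s3.png

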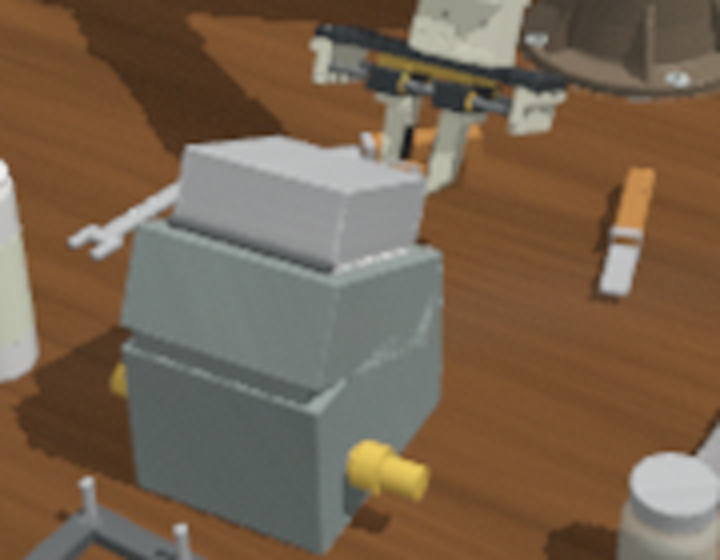

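The enlarged scene view shows the gripper holding the scraper at the console's front edge and the cover still shut. I'll lower the blade to slot height before inserting.

```bash
python3 -m handwheel '[[0,-0.17,0.5,0.1,0,0],[0,0,0.57,0,0,0],[0,0,0,0,0,0],[0,0,0,0,0,0],[0,0,0,0,0,0]]' >/dev/null
python3 - <<'E'
from h import *
plan(*tip(.013,.0045)); plan(*tip(.042,.0045))
E
```

```text
t=10.4 pos [0.5117 0.043  0.0886] shift first [ 1.24 -0.03  0.21] | shift after turn [ 1.24 -0.02  0.22] | turn [-0.01  0.14 -0.06] F [ 0.5 -0.6 -2.2] w 0.258 gf 60.0
t=10.4 pos [0.5117 0.043  0.0886] shift first [ 2.69 -0.03  0.19] | shift after turn [ 2.69 -0.02  0.22] | turn [-0.01  0.14 -0.06] F [ 0.5 -0.6 -2.2] w 0.258 gf 60.0
```

```bash
python3 -m handwheel '[[0.6,0,0.1,0,0.1,0],[0,0,0.1,0,0,0],[0,0,0,0,0,0],[0,0,0,0,0,0],[0,0,0,0,0,0]]' >/dev/null
python3 - <<'E'
from h import *
plan(*tip(.013,.0045)); get_image('top'); plan(*tip(.013,.0045)); get_image('top');plan(*tip(.042,.0045))
E
```

```text
t=10.8 pos [0.5237 0.0444 0.0897] shift first [ 0.67 -0.01  0.01] | shift after turn [ 0.67 -0.01  0.01] | turn [-0.01  0.04  0.01] F [-0.8  0.6 -1.7] w 0.257 gf 60.0
t=10.8 pos [0.5237 0.0444 0.0897] shift first [ 0.67 -0.01  0.01] | shift after turn [ 0.67 -0.01  0.01] | turn [-0.01  0.04  0.02] F [-0.1  0.1 -1.6] w 0.259 gf 60.0
t=10.9 pos [0.5239 0.0445 0.0897] shift first [ 2.11 -0.01  0.01] | shift after turn [ 2.11 -0.01  0.01] | turn [-0.01  0.04  0.02] F [-0.5 -0.4 -0.8] w 0.259 gf 60.0
```

```bash
python3 -m handwheel '[[0.5,0,0,0,0,0],[0.5,0,0,0,0,0],[0,0,0,0,0,0]]'; python3 -m handwheel '[[0.4,0,0,0,0,0],[0.4,0,0,0,0,0],[0.3,0,0,0,0,0],[0,0,0,0,0,0],[0,0,0,0,0,0]]' 
python3 - <<'E'
from h import *
plan(*tip(.042,.0045))
for th in (.2,.4,.6,.8):
  x,z=hoodpt(-.127,.006,th); print(th,x+.022,z); plan(*tip(x+.022,z-.0015,0))
E
```

```text
clock: 11.13
position: [0.5441, 0.0467, 0.0992]
ee_rot: [-3.041, -0.155, -0.673]
force: [0.3, -0.2, -1.4]
width: 0.258
gripper_force: 60.0
clock: 11.55
position: [0.562, 0.0482, 0.1073]
ee_rot: [-3.043, -0.156, -0.67]
force: [0.1, 1.3, -1.2]
width: 0.259
gripper_force: 60.0
t=11.6 pos [0.562  0.0482 0.1073] shift first [ 0.   -0.02 -0.  ] | shift after turn [ 0.   -0.02 -0.  ] | turn [-0.01  0.04  0.02] F [ 0.1  1.3 -1.2] w 0.259 gf 60.0
0.2 0.04572356059893267 0.034111404478020226
t=11.6 pos [0.562  0.0482 0.1073] shift first [ 0.19 -0.02 -1.41] | shift after turn [ 0.19 -0.02 -1.41] | turn [-0.01  0.04  0.02] F [ 0.1  1.3 -1.2] w 0.259 gf 60.0
0.4 0.05436176381548548 0.057982495437215925
t=11.6 pos [0.562  0.0482 0.1073] shift first [ 0.61 -0.02 -2.6 ] | shift after turn [ 0.62 -0.02 -2.6 ] | turn [-0.01  0.04  0.02] F [ 0.1  1.3 -1.2] w 0.259 gf 60.0
0.6 0.06757023174684104 0.07966160781062756
t=11.6 pos [0.562  0.0482 0.1073] shift first [ 1.27 -0.02 -3.69] | shift after turn [ 1.28 -0.02 -3.68] | turn [-0.01  0.04  0.02] F [ 0.1  1.3 -1.2] w 0.259 gf 60.0
0.8 0.08482238445830712 0.0982844638003224
t=11.6 pos [0.562  0.0482 0.1073] shift first [ 2.13 -0.02 -4.62] | shift after turn [ 2.14 -0.02 -4.61] | turn [-0.01  0.04  0.02] F [ 0.1  1.3 -1.2] w 0.259 gf 60.0
```

Inserted with no contact. Now I'll lift to about 0.6 rad.

```bash
python3 -m handwheel '[[0.05,0,-0.5,0,0,0],[0.07,0,-0.5,0,0,0],[0.07,0,-0.5,0,0,0],[0.1,0,-0.5,0,0,0],[0.15,0,-0.5,0,0,0],[0.2,0,-0.5,0,0,0],[0.2,0,-0.3,0,0,0]]'
python3 -m handwheel '[[0.25,0,-0.3,0,0,0],[0.25,0,-0.3,0,0,0],[0,0,0,0,0,0],[0,0,0,0,0,0]]'
python3 - <<'E'
from h import *
plan(*tip(.0676,.0782))
for n in('scene','wrist'):
    c=get_image(n);save(c,n+'4')
c=get_image('scene');im=cv2.resize(c['image'][130:270,220:400],(720,560),interpolation=cv2.INTER_CUBIC);cv2.imwrite('pics/s4.png',im[:,:,::-1])
E
```

```text
clock: 12.13
position: [0.5489, 0.0468, 0.1746]
ee_rot: [-3.043, -0.157, -0.67]
force: [0.3, 0.8, -4.5]
width: 0.253
gripper_force: 60.0
clock: 12.47
position: [0.5534, 0.0472, 0.1892]
ee_rot: [-3.043, -0.156, -0.671]
force: [-1.0, -0.1, -0.9]
width: 0.258
gripper_force: 60.0
t=12.5 pos [0.5534 0.0472 0.1892] shift first [-0.06 -0.02  0.21] | shift after turn [-0.06 -0.02  0.21] | turn [-0.    0.03  0.02] F [-1.  -0.1 -0.9] w 0.258 gf 60.0
```

View pics/s4.png

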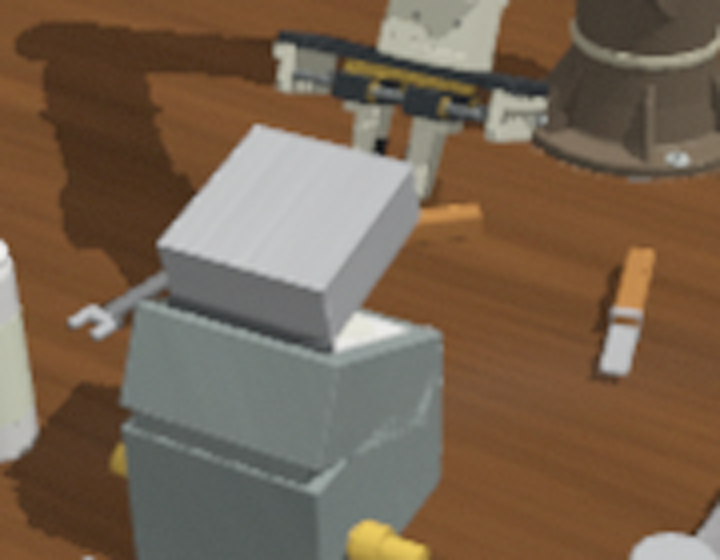

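The cover stands at about 0.6 rad, held up by the blade, with the gripper clear of it. I'll swing it further with the blade tip inside the cover.

```bash
python3 -m handwheel '[[0.43,0,-0.37,0,0,0],[0.43,0,-0.37,0,0,0],[0.43,0,-0.37,0,0,0],[0.57,0,-0.14,0,0,0],[0.57,0,-0.14,0,0,0],[0.57,0,-0.14,0,0,0],[0.57,0,-0.14,0,0,0],[0.57,0,-0.14,0,0,0]]'
python3 -m handwheel '[[0.56,0,0.11,0,0,0],[0.56,0,0.11,0,0,0],[0.56,0,0.11,0,0,0],[0,0,0,0,0,0],[0,0,0,0,0,0]]'
python3 - <<'E'
from h import *
plan(*tip(.1855,.111)); plan(*tip(.2157,.095));plan(*tip(.2325,.079))
c=get_image('scene');im=cv2.resize(c['image'][100:240,220:400],(720,560),interpolation=cv2.INTER_CUBIC);cv2.imwrite('pics/s5.png',im[:,:,::-1])
E
```

```text
clock: 13.28
position: [0.6124, 0.0532, 0.2557]
ee_rot: [-3.044, -0.157, -0.665]
force: [-1.1, -0.2, -6.2]
width: 0.256
gripper_force: 60.0
clock: 13.7
position: [0.6463, 0.0573, 0.2646]
ee_rot: [-3.042, -0.157, -0.669]
force: [-0.2, 0.0, -1.4]
width: 0.257
gripper_force: 60.0
t=13.7 pos [0.6463 0.0573 0.2646] shift first [0.01 0.01 0.01] | shift after turn [0.01 0.01 0.01] | turn [-0.02  0.04  0.03] F [-0.2  0.  -1.4] w 0.257 gf 60.0
t=13.7 pos [0.6463 0.0573 0.2646] shift first [1.52 0.01 0.81] | shift after turn [1.52 0.01 0.81] | turn [-0.02  0.04  0.03] F [-0.2  0.  -1.4] w 0.257 gf 60.0
t=13.7 pos [0.6463 0.0573 0.2646] shift first [2.36 0.02 1.6 ] | shift after turn [2.36 0.01 1.61] | turn [-0.02  0.04  0.03] F [-0.2  0.  -1.4] w 0.257 gf 60.0
```

View pics/s5.png

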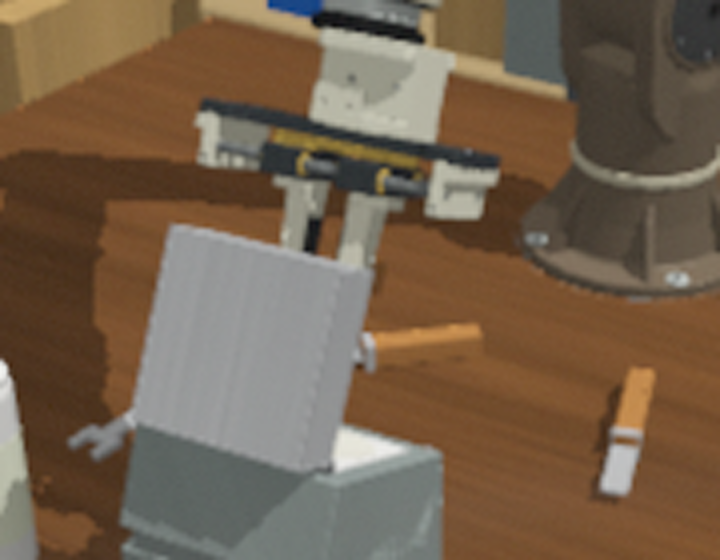

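The cover is at about 1.4 rad and still being pushed from inside. Continuing to fold it back.

```bash
python3 -m handwheel '[[0.5,0,0.27,0,0,0],[0.5,0,0.27,0,0,0],[0.5,0,0.27,0,0,0],[0.42,0,0.4,0,0,0],[0.42,0,0.4,0,0,0],[0.15,0,0.1,0,0,0],[0,0,0,0,0,0]]'
python3 - <<'E'
from h import *
plan(*tip(.2325,.079))
for th in(1.7,1.8,1.9,2.0,2.1): pass
parts=[box((-.127,-.06,.005),(0,.06,.05))]
c=get_image('scene');im=cv2.resize(c['image'][100:240,220:400],(720,560),interpolation=cv2.INTER_CUBIC);cv2.imwrite('pics/s6.png',im[:,:,::-1])
Rp,t=panel()
for n in('scene','top'):
    c=get_image(n); m=masks('hood',n,(300,170) if n=='scene' else (312,125),60)
    if m is None: continue
    for th in np.arange(1.4,2.15,.1):
        Rh=Rp@R.from_euler('y',th).as_matrix(); p=sil(c,parts,Rh,Rp@[.147,0,.003]+t)
        print(n,th.round(2),(np.minimum(p,m).sum()/np.maximum(p,m).sum()).round(3))
E
```

```text
clock: 14.33
position: [0.7068, 0.0634, 0.2545]
ee_rot: [-3.042, -0.156, -0.67]
force: [-0.1, -0.6, -1.7]
width: 0.257
gripper_force: 60.0
t=14.3 pos [0.7068 0.0634 0.2545] shift first [-0.18  0.01 -0.13] | shift after turn [-0.18  0.01 -0.13] | turn [-0.02  0.04  0.02] F [-0.1 -0.6 -1.7] w 0.257 gf 60.0
hood scene 0.7 2763.0 [274, 196]
scene 1.4 0.535
scene 1.5 0.59
scene 1.6 0.649
scene 1.7 0.717
scene 1.8 0.795
scene 1.9 0.882
scene 2.0 0.944
scene 2.1 0.862
hood top 0.62 1304.0 [313, 119]
top 1.4 0.285
top 1.5 0.327
top 1.6 0.377
top 1.7 0.434
top 1.8 0.559
top 1.9 0.694
top 2.0 0.812
top 2.1 0.806
```

View pics/s6.png

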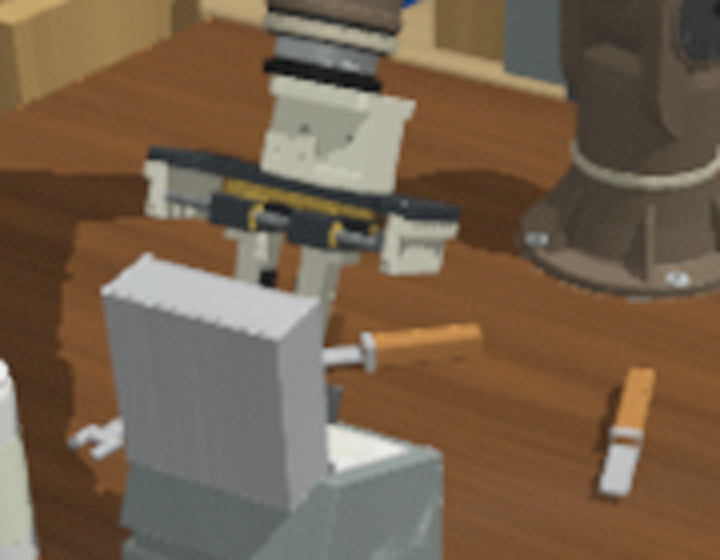

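The cover is at about 2.0 rad, well past 1.75. I'll back out and return the scraper to its original clear spot.

```bash
python3 -m handwheel '[[-1,0,0,0,0,0],[-1,0,0,0,0,0],[-1,0,0,0,0,0],[-1,0,0,0,0,0],[-1,0,0,0,0,0],[-1,0,0,0,0,0],[-1,0,-0.5,0,0,0],[-1,0,-1,0,0,0]]' >/dev/null
python3 -m handwheel '[[-0.5,0,-0.5,0,-1,0],[0,0,0,0,-1,0],[0,0,0,0,-1,0],[0,0,0,0,-1,0],[0,0,0,0,-1,0],[0,0,0,0,-1,0],[0,0,0,0,-0.2,0],[0,0,0,0,0,0]]' 
python3 - <<'E'
from h import *
plan((.462,-.3227,.15),down(-.259))
E
```

```text
clock: 15.92
position: [0.5365, 0.046, 0.22]
ee_rot: [-3.136, -0.161, -0.003]
force: [-0.1, -0.2, -0.0]
width: 0.259
gripper_force: 60.0
t=15.9 pos [0.5365 0.046  0.22  ] shift first [-5.6  17.96  3.47] | shift after turn [ 1.12 18.77  3.5 ] | turn [-0.02 -0.03  5.18] F [-0.1 -0.2 -0. ] w 0.259 gf 60.0
```

```bash
python3 -m handwheel '[[-0.31,0.99,0,0,0,0],[-0.31,0.99,0,0,0,0],[-0.31,0.99,0,0,0,0],[-0.31,0.99,0,0,0,0],[-0.31,0.99,0,0,0,0],[-0.31,0.99,0.1,0,0,0]]' >/dev/null
python3 -m handwheel '[[-0.31,0.99,0.1,0,0,0],[-0.31,0.99,0.1,0,0,0],[-0.31,0.99,0.2,0,0,0],[-0.31,0.99,0.2,0,0,0],[-0.31,0.99,0.2,0,0,0],[-0.31,0.99,0.2,0,0,0]]' >/dev/null
python3 -m handwheel '[[-0.31,0.99,0.3,0,0,0],[-0.31,0.99,0.3,0,0,0],[-0.31,0.99,0.3,0,0,0],[-0.31,0.99,0.3,0,0,0],[-0.31,0.99,0.3,0,0,0],[-0.31,0.99,0.3,0,0,0]]' >/dev/null
python3 -m handwheel '[[0,0,0,0,0,1],[0,0,0,0,0,1],[0,0,0,0,0,1],[0,0,0,0,0,1],[0,0,0,0,0,1],[0,0,0,0,0,0.2],[0,0,0,0,0,0],[0,0,0,0,0,0]]' 
python3 - <<'E'
from h import *
plan((.462,-.3227,.0065),down(-.259))
E
```

```text
clock: 18.08
position: [0.461, -0.3202, 0.1623]
ee_rot: [3.115, -0.404, 0.003]
force: [-0.3, 0.4, -1.6]
width: 0.259
gripper_force: 60.0
t=18.1 pos [ 0.461  -0.3202  0.1623] shift first [0.06 0.11 7.79] | shift after turn [0.08 0.11 7.79] | turn [ 0.   -0.03  0.02] F [-0.3  0.4 -1.6] w 0.259 gf 60.0
```

```bash
python3 -m handwheel '[[0.06,0.1,1,0,0,0],[0,0,1,0,0,0],[0,0,1,0,0,0],[0,0,1,0,0,0],[0,0,1,0,0,0],[0,0,1,0,0,0],[0,0,1,0,0,0],[0,0,0.4,0,0,0]]' >/dev/null
python3 -m handwheel '[[0,0,0.25,0,0,0],[0,0,0.1,0,0,0],[0,0,0,0,0,0],[0,0,0,0,0,0]]'
python3 -m handwheel '[[0,0,0,0,0,0],[0,0,0,0,0,0],[0,0,0,0,0,0],[0,0,0,0,0,0],[0,0,0,0,0,0],[0,0,0,0,0,0]]' 0.7
python3 -m handwheel '[[0,0,-0.5,0,0,0],[0,0,-1,0,0,0],[0,0,-1,0,0,0],[0,0,-1,0,0,0],[0,0,-1,0,0,0],[0,0,-1,0,0,0],[0,0,-1,0,0,0],[0,0,-1,0,0,0]]'
python3 -m handwheel '[[0,0,-1,0,0,0],[0,0,-1,0,0,0],[0,0,-1,0,0,0],[0,0,-1,0,0,0],[0,0,-1,0,0,0],[0,0,0,0,0,0]]'
python3 - <<'E'
from h import *
c=cam('wrist')
m=masks('scraper','wrist',(320,200),300)
if m is not None: print(fit([(c,m)],SCR,[.462,-.323,-.26],0))
# above lever
Rp,t=panel(); P=Rp@[.08,0,.16]+t
plan(P,down(PAN[2],np.radians(25)*1))
print(Rp[:,0],down(PAN[2],np.radians(25))[:,0])
E
```

```text
clock: 19.08
position: [0.4627, -0.3228, 0.0079]
ee_rot: [3.115, -0.407, 0.004]
force: [0.7, 0.0, -1.6]
width: 0.257
gripper_force: 60.0
clock: 19.58
position: [0.4621, -0.3226, 0.007]
ee_rot: [-3.115, 0.407, -0.002]
force: [1.2, 0.6, 0.6]
width: 0.639
gripper_force: 0.0
clock: 20.25
position: [0.4618, -0.3223, 0.1587]
ee_rot: [-3.115, 0.407, -0.002]
force: [1.0, 0.1, 0.6]
width: 0.698
gripper_force: 0.0
clock: 20.75
position: [0.4635, -0.3229, 0.2617]
ee_rot: [3.113, -0.406, 0.01]
force: [0.4, 0.5, 1.2]
width: 0.704
gripper_force: 0.0
scraper wrist 0.62 325.0 [220, 244]
(array([ 0.462, -0.323, -0.26 ]), np.float64(1.0))
t=20.9 pos [ 0.4621 -0.3225  0.2581] shift first [  2.69 -20.2   -2.78] | shift after turn [  9.91 -17.95   1.55] | turn [ 1.14  6.14 -5.08] F [0.4 0.7 0.4] w 0.703 gf 0.0
[0.90168909 0.09138154 0.42261826] [0.90168909 0.09138154 0.42261826]
```

```bash
python3 - <<'E'
from h import *
c=cam('wrist');save(c,'w7')
for r in trace('scraper','wrist'): 
    m=r['region'].astype(np.float32);u=r['rect'][0]*640,r['rect'][1]*400;print(r['score'],m.sum(),u, proj(c,[.462,-.323,.01]))
    if abs(u[0]-320)<50: print(fit([(c,m)],SCR,[.462,-.323,-.26],0))
Rp,t=panel(); P=Rp@[-.01,0,.13]+t
plan(P,down(PAN[2],np.radians(25)))
E
```

```text
0.77 324.0 (218.62400000000002, 241.88) [321.11490223 170.83953298]
0.71 1925.0 (321.408, 161.04) [321.11490223 170.83953298]
(array([ 0.46228687, -0.32408336, -0.25494392]), np.float64(0.0908200740814209))
0.44 99.0 (26.944, 272.12) [321.11490223 170.83953298]
t=20.9 pos [ 0.4612 -0.3223  0.2565] shift first [ -0.5  -18.99   0.41] | shift after turn [  5.48 -17.94   2.99] | turn [ 1.12  6.18 -5.09] F [ 1.1  0.6 -0.3] w 0.699 gf 0.0
```

```bash
python3 -m handwheel '[[-0.03,-1,0,0,0,0],[-0.03,-1,0,0,0,0],[-0.03,-1,0,0,0,0],[-0.03,-1,0,0,0,0],[-0.03,-1,0,0,0,0],[-0.03,-1,0,0,0,0],[-0.03,-1,0,0,0,0]]' 0.7 >/dev/null
python3 -m handwheel '[[-0.03,-1,0,0,0,0],[-0.03,-1,0,0,0,0],[-0.03,-1,0,0,0,0],[-0.03,-1,0,0,0,0],[-0.03,-1,0,0,0,0],[-0.03,-1,0,0,0,0]]' >/dev/null
python3 -m handwheel '[[-0.03,-1,0,0,0,0],[-0.03,-1,0,0,0,0],[-0.03,-1,0,0,0,0],[-0.03,-1,0,0,0,0],[-0.03,-1,0,0,0,0],[-0.03,-1,0,0,0,0]]' >/dev/null
python3 -m handwheel '[[0,0,0,0.19,1,-0.83],[0,0,0,0.19,1,-0.83],[0,0,0,0.19,1,-0.83],[0,0,0,0.19,1,-0.83],[0,0,0,0.19,1,-0.83],[0,0,0,0.19,1,-0.83],[0,0,0,0,0.1,0],[0,0,0,0,0,0]]'
cat > lev.py <<'E'
from h import *
def look(name):
    c=cam('wrist');save(c,name); Rp,t=panel(); out={}
    for l,h in (('lever',.01),('tab',.001),('tab_end',.010)):
        for r in place_of(l,'wrist')[:2]:
            p,d=ray(c,r['point'][0]*640,r['point'][1]*400); p=Rp.T@(p-t);d=Rp.T@d
            print(l,round(r['score'],2),(np.array(r['point'])*[640,400]).round(1),'panel mm',((p+d*(h-p[2])/d[2])*1e3).round(1))
    for l,parts in (('lever',[box((-.0225,-.006,.004),(.0225,.006,.030)),box((0,-.0045,0),(.044,.0045,.004))]),('tab',[box((0,-.0035,0),(.053,.0035,.002)),box((.047,-.0035,0),(.053,.0035,.009))])):
        for r in trace(l,'wrist')[:1]:
            m=r['region'].astype(np.float32); print(l,r['score'],m.sum())
            best=[]
            for a in np.arange(-.1,1.95,.03):
                Rl=Rp@R.from_euler('z',a-np.pi/2).as_matrix(); p=sil(c,parts,Rl,Rp@[.08,0,.01 if l=='lever' else .001]+t)
                best.append((( np.minimum(p,m).sum()/np.maximum(p,m).sum()).round(3) if l=='lever' else (m*p).sum()/m.sum(),a.round(2)))
            print(sorted(best)[-4:])
    return c
E
python3 - <<'E'
from lev import *
c=look('w8')
Rp,t=panel()
plan(Rp@[-.01,0,.13]+t,down(PAN[2],np.radians(25)))
E
```

```text
clock: 23.2
position: [0.547, 0.0466, 0.2561]
ee_rot: [-3.044, -0.138, -0.663]
force: [0.6, 0.2, -0.1]
width: 0.704
gripper_force: 0.0
lever 0.68 [320.8 106.5] panel mm [77.  -1.7 10. ]
tab 0.57 [316.4 104.6] panel mm [78.8  2.6  1. ]
tab_end 0.91 [341.6  50.6] panel mm [124.6 -21.1  10. ]
tab_end 0.26 [594.2 172.9] panel mm [   8.8 -282.2   10. ]
lever 0.79 995.0
[(np.float32(0.778), np.float64(0.23)), (np.float32(0.816), np.float64(0.2)), (np.float32(0.829), np.float64(0.14)), (np.float32(0.858), np.float64(0.17))]
tab 0.72 716.0
[(np.float32(0.37910265), np.float64(1.19)), (np.float32(0.4255412), np.float64(1.1)), (np.float32(0.44457054), np.float64(1.16)), (np.float32(0.48219272), np.float64(1.13))]
t=23.5 pos [0.5492 0.0481 0.2572] shift first [-0.19  0.04  0.39] | shift after turn [-0.19  0.04  0.39] | turn [-0.03  0.07 -0.13] F [-0.6  0.5 -0.6] w 0.7 gf 0.0
```

View pics/w8.png

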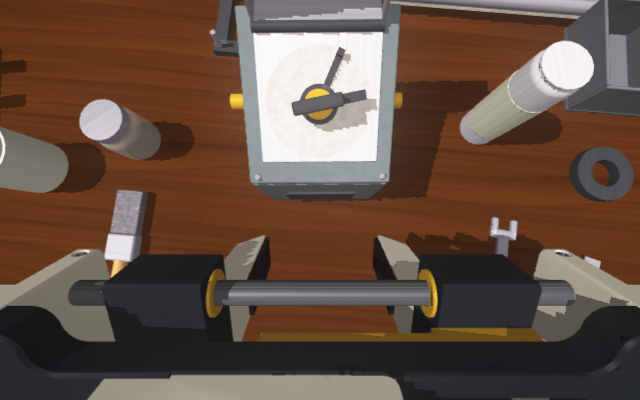

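The wrist view shows the cover folded back. The lever is at (320,104) with its pointer to the right, about 0.17 rad. The tab end is at (341,50), which gives a setting of about 1.13 rad. I'll turn the gripper to straddle the bar.

```bash
python3 -m handwheel '[[0.9,0,0,0,0,1],[0,0,0,0,0,1],[0,0,0,0,0,1],[0,0,0,0,0,1],[0,0,0,0,0,1],[0,0,0,0,0,1],[0,0,0,0,0,1],[0,0,0,0,0,1]]' 0.6 >/dev/null
python3 -m handwheel '[[0,0,0,0,0,1],[0,0,0,0,0,1],[0,0,0,0,0,1],[0,0,0,0,0,1],[0,0,0,0,0,1],[0,0,0,0,0,1]]' >/dev/null
python3 -m handwheel '[[0,0,0,0,0,1],[0,0,0,0,0,1],[0,0,0,0,0,1],[0,0,0,0,0,1],[0,0,0,0,0,0],[0,0,0,0,0,0]]'
python3 - <<'E'
from h import *
Rp,t=panel(); Rg=Rp@R.from_euler('z',-1.257).as_matrix()@np.diag([1,-1,-1.])
plan(Rp@[.079,0,.13]+t,Rg); print(observe()['joints'].round(2))
E
```

```text
clock: 25.17
position: [0.5646, 0.0491, 0.2606]
ee_rot: [-2.569, 1.285, -0.526]
force: [0.5, 0.1, -0.4]
width: 0.599
gripper_force: 0.0
t=25.2 pos [0.5646 0.0491 0.2606] shift first [ 1.81 -2.98  0.17] | shift after turn [ 1.09 -3.31  0.21] | turn [0.2  0.01 3.29] F [ 0.5  0.1 -0.4] w 0.599 gf 0.0
[-0.42  0.08  0.22  2.06  0.05  0.58 -2.74]
```

Joint 7 reached its range about 13 degrees short. That's close enough, because the pads will square up to the bar as they close. I'll move over the valve.

```bash
python3 -m handwheel '[[0.45,-0.75,0,0,0,-0.4],[0.45,-0.75,0.05,0,0,0],[0.45,-0.75,0.06,0,0,0],[0.46,-0.73,0.06,0,0,0],[0,0,0,0,0,0],[0,0,0,0,0,0]]'
python3 - <<'E'
from h import *
o=observe();Rp,t=panel();e=R.from_matrix(Rp.T@R.from_rotvec(o['ee_rot']).as_matrix()@np.diag([1,-1,-1.])).as_rotvec();print(e.round(3),o['joints'].round(2))
Rg=Rp@R.from_euler('z',e[2]).as_matrix()@np.diag([1,-1,-1.])
plan(Rp@[.079,0,.13]+t,Rg);plan(Rp@[.079,0,.016]+t,Rg)
E
```

```text
clock: 25.67
position: [0.6294, 0.0535, 0.2859]
ee_rot: [-2.588, 1.258, -0.531]
force: [-1.4, -0.2, -0.5]
width: 0.599
gripper_force: 0.0
[-0.013  0.008 -1.004] [-0.38  0.17  0.22  1.89  0.    0.66 -2.65]
t=25.7 pos [0.6294 0.0535 0.2859] shift first [-0.07 -0.06 -0.01] | shift after turn [-0.07 -0.06 -0.01] | turn [ 0.21  0.02 -0.  ] F [-1.4 -0.2 -0.5] w 0.599 gf 0.0
t=25.7 pos [0.6294 0.0535 0.2859] shift first [-0.06 -0.15  5.69] | shift after turn [-0.07 -0.06  5.69] | turn [ 0.21  0.02 -0.  ] F [-1.4 -0.2 -0.5] w 0.599 gf 0.0
```

```bash
python3 -m handwheel '[[-0.07,-0.06,0.7,0.2,0,0],[0,0,1,0,0,0],[0,0,1,0,0,0],[0,0,1,0,0,0],[0,0,1,0,0,0],[0,0,0.7,0,0,0],[0,0,0.3,0,0,0],[0,0,0,0,0,0]]'
python3 - <<'E'
from h import *
o=observe();Rp,t=panel();print((Rp.T@(o['position']-t)).round(4))
E
```

```text
clock: 26.33
position: [0.6759, 0.0606, 0.1812]
ee_rot: [-2.578, 1.25, -0.535]
force: [-0.6, -0.3, 0.9]
width: 0.602
gripper_force: 0.0
[0.077  0.0005 0.015 ]
```

```bash
python3 -m handwheel '[[0.03,-0.08,0,0,0,0],[0,0,0,0,0,0],[0,0,0,0,0,0],[0,0,0,0,0,0],[0,0,0,0,0,0],[0,0,0,0,0,0],[0,0,0,0,0,0],[0,0,0,0,0,0]]' 0 25
python3 -m handwheel '[[0,0,0,0,0,0],[0,0,0,0,0,0],[0,0,0,0,0,0],[0,0,0,0,0,0]]'
python3 - <<'E'
from h import *
o=observe();Rp,t=panel();print((Rp.T@(o['position']-t)).round(4), o['ft_torque'])
E
```

```text
clock: 27.0
position: [0.678, 0.061, 0.1837]
ee_rot: [-2.577, 1.249, -0.539]
force: [-3.0, -2.1, 3.0]
width: 0.143
gripper_force: 23.7
clock: 27.33
position: [0.678, 0.061, 0.1837]
ee_rot: [-2.577, 1.249, -0.539]
force: [-5.0, -2.5, 4.5]
width: 0.142
gripper_force: 23.7
[0.08   0.0007 0.0164] [-0.40146957  1.06610972 -0.30519127]
```

The bar is gripped square (13 mm). I'll turn it by the remaining 0.56 rad or so.

```bash
python3 -m handwheel '[[0,0,0,0,0,-1],[0,0,0,0,0,-1],[0,0,0,0,0,-1],[0,0,0,0,0,-1],[0,0,0,0,0,-1],[0,0,0,0,0,-1],[0,0,0,0,0,-1],[0,0,0,0,0,-1]]'
python3 -m handwheel '[[0,0,0,0,0,0],[0,0,0,0,0,0],[0,0,0,0,0,0]]'
python3 - <<'E'
from h import *
o=observe();Rp,t=panel();print((Rp.T@(o['position']-t)).round(4), R.from_matrix(Rp.T@R.from_rotvec(o['ee_rot']).as_matrix()@np.diag([1,-1,-1.])).as_rotvec().round(3))
E
```

```text
clock: 28.0
position: [0.6783, 0.0613, 0.1839]
ee_rot: [-2.915, 0.502, -0.631]
force: [-3.5, -1.8, 4.2]
width: 0.139
gripper_force: 23.7
clock: 28.25
position: [0.6784, 0.0613, 0.1839]
ee_rot: [-2.913, 0.51, -0.63]
force: [-3.7, -3.3, 4.6]
width: 0.142
gripper_force: 24.0
[0.0805 0.0009 0.0164] [ 0.001  0.    -0.448]
```

Valve should be at about 1.12 rad. I'll open, retreat and check from the same viewpoint as before.

```bash
python3 -m handwheel '[[0,0,0,0,0,0],[0,0,0,0,0,0],[0,0,0,0,0,0],[0,0,0,0,0,0],[0,0,0,0,0,0],[0,0,0,0,0,0]]' 0.6
python3 -m handwheel '[[0,0,-0.5,0,0,0],[0,0,-1,0,0,0],[0,0,-1,0,0,0],[0,0,-1,0,0,0],[0,0,-1,0,0,0],[0,0,-1,0,0,0],[0,0,0,0,0,1],[0,0,0,0,0,0]]' >/dev/null
python3 - <<'E'
from h import *
Rp,t=panel();plan(Rp@[-.01,0,.13]+t,down(PAN[2],np.radians(25)))
E
```

```text
clock: 28.75
position: [0.6783, 0.0618, 0.1835]
ee_rot: [-2.914, 0.506, -0.63]
force: [0.2, -0.4, -0.2]
width: 0.523
gripper_force: 0.0
t=29.4 pos [0.6323 0.0567 0.2858] shift first [-3.95  2.31 -0.1 ] | shift after turn [-4.58  0.05 -0.08] | turn [-0.03 -0.03 -7.43] F [-0.   0.4 -0.4] w 0.601 gf 0.0
```

```bash
python3 -m handwheel '[[-0.8,0.46,0,0,0,0],[-0.8,0.46,0,0,0,0],[-0.8,0.46,0,0,0,0],[-0.8,0.46,0,0,0,0],[-0.8,0.46,0,0,0,0],[0,0,0,0,0,-1],[0,0,0,0,0,-1],[0,0,0,0,0,-1]]' >/dev/null
python3 -m handwheel '[[0,0,0,0,0,-1],[0,0,0,0,0,-1],[0,0,0,0,0,-1],[0,0,0,0,0,-1],[0,0,0,0,0,-0.4],[0,0,0,0,0,0],[0,0,0,0,0,0]]'
python3 - <<'E'
from lev import *
c=look('w9'); im=cv2.resize(c['image'][0:180,200:440],(720,540),interpolation=cv2.INTER_CUBIC);cv2.imwrite('pics/w9c.png',im[:,:,::-1])
E
```

```text
clock: 30.67
position: [0.5487, 0.0476, 0.2441]
ee_rot: [-3.042, -0.157, -0.673]
force: [-1.0, 0.0, 0.8]
width: 0.602
gripper_force: 0.0
lever 0.6 [322.1 102.6] panel mm [77.5 -0.9 10. ]
tab 0.71 [318.8  99.1] panel mm [80.9  2.2  1. ]
tab_end 0.93 [345.6  45. ] panel mm [124.6 -21.1  10. ]
lever 0.76 1108.0
[(np.float32(0.812), np.float64(0.98)), (np.float32(0.867), np.float64(1.07)), (np.float32(0.875), np.float64(1.01)), (np.float32(0.913), np.float64(1.04))]
tab 0.89 436.0
[(np.float32(0.09647363), np.float64(1.1)), (np.float32(0.110808484), np.float64(1.19)), (np.float32(0.13689794), np.float64(1.16)), (np.float32(0.13933486), np.float64(1.13))]
```

View pics/w9c.png

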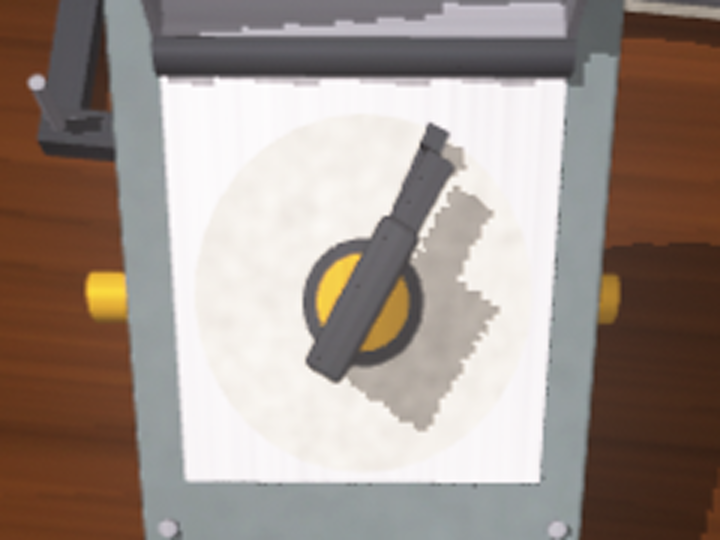

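The pointer tip at (437,163) sits slightly clockwise of the tab block at (436,135), so it's about 0.08 rad short. The wide grip reading (13 mm) fits the bar lagging by that much inside the pads. I'll regrip 0.085 rad further round.

```bash
python3 -m handwheel '[[0.9,0,0,0,0,0],[0.9,0,0,0,0,0],[0.9,0,0,0,0,0],[0.9,0,0,0,0,0],[0.9,0,0,0,0,0],[0,0,0,0,0,1],[0,0,0,0,0,1],[0,0,0,0,0,1]]' 0.6 >/dev/null
python3 -m handwheel '[[0,0,0,0,0,1],[0,0,0,0,0,1],[0,0,0,0,0,0.2],[0,0,0,0,0,0],[0,0,0,0,0,0]]' >/dev/null
python3 - <<'E'
from h import *
Rp,t=panel();Rg=Rp@R.from_euler('z',-.363).as_matrix()@np.diag([1,-1,-1.])
plan(Rp@[.08,0.0003,.13]+t,Rg);plan(Rp@[.08,0.0003,.016]+t,Rg)
E
```

```text
t=32.0 pos [0.6301 0.0562 0.2824] shift first [ 0.1  -0.01 -0.19] | shift after turn [ 0.1  -0.02 -0.19] | turn [-0.01  0.01  0.06] F [0.1 0.2 0. ] w 0.6 gf 0.0
t=32.0 pos [0.6301 0.0562 0.2824] shift first [ 0.1  -0.01  5.51] | shift after turn [ 0.1  -0.02  5.51] | turn [-0.01  0.01  0.06] F [0.1 0.2 0. ] w 0.6 gf 0.0
```

```bash
python3 -m handwheel '[[0.1,0,0.7,0,0,0.05],[0,0,1,0,0,0],[0,0,1,0,0,0],[0,0,1,0,0,0],[0,0,1,0,0,0],[0,0,0.6,0,0,0],[0,0,0.2,0,0,0],[0,0,0,0,0,0]]' >/dev/null
python3 -m handwheel '[[0,0,0,0,0,0],[0,0,0,0,0,0],[0,0,0,0,0,0],[0,0,0,0,0,0],[0,0,0,0,0,0],[0,0,0,0,0,0],[0,0,0,0,0,0],[0,0,0,0,0,0]]' 0 25 >/dev/null
python3 -m handwheel '[[0,0,0,0,0,0],[0,0,0,0,0,0],[0,0,0,0,0,0],[0,0,0,0,0,0]]'
python3 - <<'E'
from h import *
o=observe();Rp,t=panel();print((Rp.T@(o['position']-t)).round(4), R.from_matrix(Rp.T@R.from_rotvec(o['ee_rot']).as_matrix()@np.diag([1,-1,-1.])).as_rotvec().round(3))
E
python3 -m handwheel '[[0,0,0,0,0,0],[0,0,0,0,0,0],[0,0,0,0,0,0],[0,0,0,0,0,0],[0,0,0,0,0,0],[0,0,0,0,0,0]]' 0.6 >/dev/null
python3 -m handwheel '[[0,0,-0.5,0,0,0],[0,0,-1,0,0,0],[0,0,-1,0,0,0],[0,0,-1,0,0,0],[0,0,-1,0,0,0],[0,0,-1,0,0,0],[-0.8,0.3,0,0,0,0],[-0.8,0.3,0,0,0,0]]' >/dev/null
python3 -m handwheel '[[-0.8,0.3,0,0,0,0],[-0.8,0.3,0,0,0,0],[-0.8,0.3,0,0,0,0],[0,0,0,0,0,-1],[0,0,0,0,0,-1],[0,0,0,0,0,-1],[0,0,0,0,0,-1],[0,0,0,0,0,-1]]' >/dev/null
python3 -m handwheel '[[0,0,0,0,0,-0.25],[0,0,0,0,0,0],[0,0,0,0,0,0]]'
python3 - <<'E'
from lev import *
c=look('w10'); im=cv2.resize(c['image'][0:180,200:440],(720,540),interpolation=cv2.INTER_CUBIC);cv2.imwrite('pics/w10c.png',im[:,:,::-1])
E
```

```text
clock: 33.72
position: [0.6783, 0.0612, 0.1839]
ee_rot: [-2.946, 0.389, -0.641]
force: [-1.7, 6.2, 5.4]
width: 0.143
gripper_force: 23.4
[0.0804 0.0009 0.0165] [ 0.002 -0.    -0.364]
clock: 35.8
position: [0.5547, 0.0481, 0.2475]
ee_rot: [-3.041, -0.153, -0.674]
force: [0.8, 0.2, 0.6]
width: 0.596
gripper_force: 0.0
lever 0.81 [322.4 110.5] panel mm [77.6 -1.4 10. ]
lever 0.6 [ 38.8 168.6] panel mm [ 23.7 277.7  10. ]
tab 0.7 [ 40.3 169. ] panel mm [ 21.5 285.4   1. ]
tab 0.59 [318.2 108.6] panel mm [79.4  2.5  1. ]
tab_end 0.75 [345.3  56.5] panel mm [122.7 -21.5  10. ]
tab_end 0.3 [ 39.1 171.1] panel mm [ 21.2 278.1  10. ]
lever 0.75 1092.0
[(np.float32(0.804), np.float64(1.04)), (np.float32(0.864), np.float64(1.07)), (np.float32(0.869), np.float64(1.13)), (np.float32(0.911), np.float64(1.1))]
tab 0.56 415.0
[(np.float32(0.097590365), np.float64(0.02)), (np.float32(0.10180723), np.float64(1.1)), (np.float32(0.115963854), np.float64(1.16)), (np.float32(0.12439759), np.float64(1.13))]
```

View pics/w10c.png

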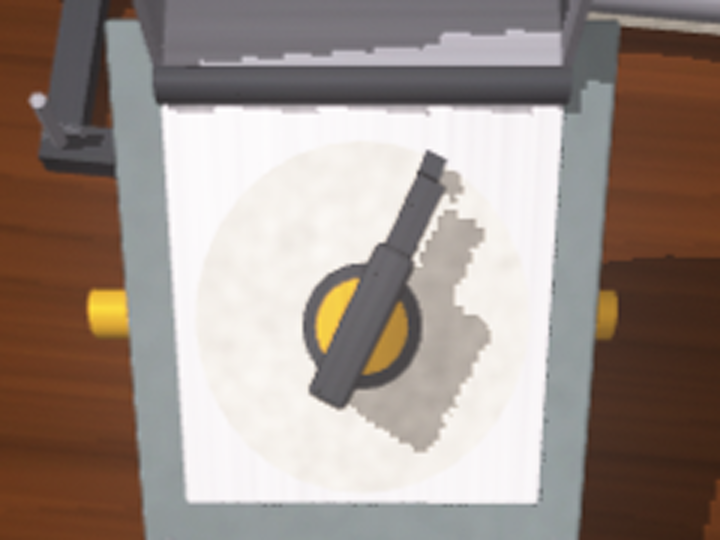

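The pointer tip at (430,186) is now in line with the tab block at (433,163), within about 0.03 rad. The cover is open and the gripper clear, so I'm handing in.

```bash
python3 -c "
from cell import *
print(sign_off())"
```

```text
the job is handed in; nothing more can be done
None
```

I handed the job in at about 36 s: the scraper pried the cover up and swung it back to about 2.0 rad, and the scraper is back flat on the bench. The valve pointer is within about 0.03 rad of the setting tab by the last camera check (limit 0.08 rad), and sign-off returned no verdict.

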